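# Open the push-and-turn solvent bottle at the electronics bench

### The job

Open the clamped solvent bottle, the one with the red child-resistant cap: push the cap down hard and, keeping it down, turn it anticlockwise until it comes free, then lift it off. Set the cap down flat, top up, inside the aluminium tray without dropping it, let go, and leave the green-capped bottle standing where it is.

Things in the scene. Friction and masses are not known exactly. Their poses are not given: they have to be found in the camera images.
- cap_center (a point): Centre (half-way up) of the loose red cap: 54 mm across, 38 mm tall, 35 g, z up. Grip its ribbed upper 16 mm firmly (about 40 N). Locked until pushed down: 4.5 mm clears the lock, 6 to 10 mm is right, 10 mm is the stop; its spring gives 8 N plus 0.8 N per mm. Held down, it turns anticlockwise from above and is free after 45 degrees (60 to 120 is right); then lift 40 mm or more.
- bottle: White solvent bottle with a yellow band, fixed in a steel clamp on a 110 mm square base plate: 80 mm across, neck 32 mm across and 142 mm high, 168 mm tall with the red cap on. Two lugs on its neck hold the cap's inner ledges, a spring in the neck pushes them into lock. Origin on its axis at the work surface, z up. It cannot move or turn.
- tray: Open aluminium tray, fixed, 160 mm (its x) by 130 mm (its y) by 20 mm high, walls and floor 4 mm thick; origin at the centre of its underside, on the work surface, z up.
- green_center (a point): Centre (half-way up) of a loose bystander: a white bottle with a pale blue band and a green cap, 80 mm across, 162 mm tall, not to be opened. A third, amber bottle with a black cap and other loose things also stand on the bench.
Not all that is in view belongs to the job. Leave any pink or turquoise look-alike of the bottle alone.

How it is judged:
By the outcome, as a careful person would: the job done as asked, in the order asked, and still so for the second after the job is handed in, with the robot touching nothing.
It also fails if it takes over 48 s, if anything falls off the work surface, if the arm or the gripper's body presses on something with over 40 N, if the wrist force passes 120 N, or if a joint passes its speed limit or range.

### The arm

A 6-joint arm with a two-finger parallel gripper is mounted at the origin on the work surface. World frame = base frame: x ahead of the robot, y to its left, z up, the work surface at z = 0. Lengths are in m, angles in rad, forces in N, time in s.
With the tool pointing down it reaches from about 0.25 to 0.775 m from the base axis. Payload 4 kg.
Tool frame: the origin (TCP) lies at the very end of the fingers, on their centre line; the grasp point (between the pads) lies 19 mm behind it; z points along the fingers, y is the line along which they close (so a half turn about z gives the same grasp; the last joint's range is limited). The gripper opens to 94 mm and grips with 3 to 60 N. Pads are 16 mm wide; open, the fingers measure 119 mm over their backs; the gripper's body (75 mm by 177 mm) begins 78 mm behind the grasp point.
Start: joints at [1.19, 0.087, 1.371, -0, 1.684, -0.103], TCP at [0.151, 0.529, 0.206] pointing down, gripper open.
Joint ranges: [-3.1, 3.1], [-0.76, 2.03], [0.27, 2.55], [-1.08, 4.22], [0.17, 2.65], [-2.57, 2.57]. Speed limits (rad/s): [2.79, 2.79, 3.14, 3.14, 3.14, 3.14].

### API

Orientations are given as a unit quaternion [x, y, z, w].
In Python, from workcell import get_obs, get_image, camera_model, close_job gives the robot as it stands. The module is installed in compiled form; this text tells all that it offers.
- The arm moves only by the tool arm_command, never from a script. Its argument "plan" is a list of rows, each an object of numbers: "jaw": the gripper command: -1 is fully open, 1 is shut, values between are in proportion; "tx", "ty", "tz": the shift along the world's x, y, z in units of 25 mm (1.0 is 25 mm); "rx", "ry", "rz": the turn, a rotation vector about the world's x, y, z in units of 10 degrees (1.0 is 10 degrees). In form: [{"jaw": .., "tx": .., "ty": .., "tz": .., "rx": .., "ry": .., "rz": ..}, ...]. A call has 1 to 20 rows; each row is the pose to reach, as a shift and turn from the pose commanded when the call began; what a row does not reach only later rows make up. A row lasts 1/8 s, in which the tool goes at most 62.5 mm and 10.7 degrees, less where a joint would pass 70% of its speed; a pose out of reach is approached as far as the arm can. A call with a gripper value outside its range is refused whole. The fingers move at their own pace and stop on an object; "grip_force" is the grip in N (left out, the last holds). Time passes only in rows, so rows that repeat a pose let the fingers close. It gives the time, the measured TCP pose, the force, the opening and the grip force at its end, in the units of the state.
- get_obs(): the state, without advancing time (a new reading comes with each control period).
- get_image(name): name is "scene" or "side" or "wrist"; returns the picture (480x640x3 uint8, red, green, blue); there is no depth.
- camera_model(name): a dict with "vertical_fov" (degrees; the focal length in pixels is half the picture's height over the tangent of half this angle, whatever the lens; pixels are square), "cx", "cy" (the principal point, pixels), "dist_coeffs" ([k1, k2, p1, p2, k3] as OpenCV has them; the pictures are not rectified), "R" (3x3) and "t" (3): a world point X has camera coordinates R X + t. Camera axes: x right, y down, z forward; pixel columns grow to the right and rows downward; lengths in m; the calibration is good to about 2 mm. A picture is of the moment at which its call begins: read the wrist's pose just before it. camera_model takes no time and is no camera call; for the wrist camera it gives the pose at the moment of the call.
- close_job(): hands the job in; it is judged then, once.
The state is a dict: "t": time; "qpos": joint angles; "joint_vel": joint speeds; "joint_torque": joint torques, N m; "tool_pos": TCP position; "ee_rot": TCP orientation; "wrist_force": force on the tool from outside, world axes, zero at the start; "wrist_torque": the same for the moment, N m; "finger_gap": opening from 0.0 (shut) to 1.0 (fully open); "gripper_force": force on a finger pad.
Only numpy, scipy, OpenCV 4.12 (cv2) and the standard library are available. Lean on these libraries where they do the work, as an engineer would, in place of code of your own. Each camera call takes 0.05 s, during which the arm holds its last target. There are 200 camera calls.

## Working session

There is one attempt and no reset: what is moved stays moved. The work goes in short steps, Python scripts to look and compute and a tool call to move; the robot and the scene stay as the last step left them, time stands still between calls to the robot, and variables do not carry over. Pictures are saved under pics/ and viewed, at most 10 in all, crops included, and the job is handed in when it is done.

Besides the shell and the picture viewer there is one more tool, called after "Request:" in YAML: its name, and indented under it one key for each argument. arm_command: Moves the arm, as the interface text tells. Its arguments: {"type":"object","properties":{"plan":{"type":"array","items":{"type":"object","properties":{"jaw":{"type":"number"},"tx":{"type":"number"},"ty":{"type":"number"},"tz":{"type":"number"},"rx":{"type":"number"},"ry":{"type":"number"},"rz":{"type":"number"}}}},"grip_force":{"type":"number"}},"required":["plan"]}

```bash
mkdir -p pics; cat > h.py <<'E'
import numpy as np, cv2
from workcell import *
def K(m):
    f=240/np.tan(np.radians(m["vertical_fov"])/2)
    return np.array([[f,0,m["cx"]],[0,f,m["cy"]],[0,0,1]])
def ray(m,uv):
    p=cv2.undistortPoints(np.array([[uv]],float),K(m),np.array(m["dist_coeffs"],float))[0,0]
    R=np.array(m["R"]);return -R.T@np.array(m["t"]),R.T@np.array([p[0],p[1],1])
def atz(m,uv,z):
    c,d=ray(m,uv);return c+d*(z-c[2])/d[2]
def proj(m,X):
    return cv2.projectPoints(np.array(X,float).reshape(-1,1,3),cv2.Rodrigues(np.array(m["R"]))[0],np.array(m["t"],float),K(m),np.array(m["dist_coeffs"],float))[0][:,0]
def save(n,f):
    cv2.imwrite("pics/"+f,get_image(n)[:,:,::-1])
E
python3 - <<'E'
from h import *
save("scene","s0.png");save("side","d0.png")
for n in("scene","side"):
    m=camera_model(n);print(n,-np.array(m["R"]).T@np.array(m["t"]),m["vertical_fov"])
o=get_obs();print(o["tool_pos"],o["ee_rot"],o["wrist_force"])
E
```

```text
scene [ 0.72922789 -0.37898357  0.71537065] 53.50448193233413
side [0.20769587 0.48493762 0.62936808] 45.5374138264759
[0.15065765 0.5284587  0.20444754] [ 1.38453896e-01  9.90368411e-01 -9.34908184e-04 -2.33000559e-04] [ 0.76771532  0.25289044 -0.69245799]
```

View pics/s0.png

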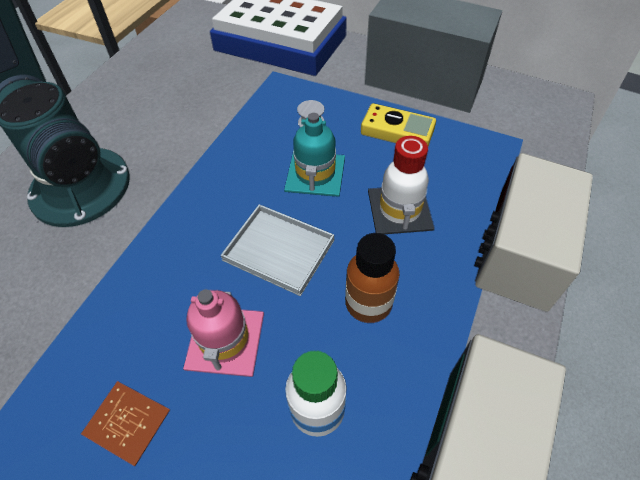

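View pics/d0.png

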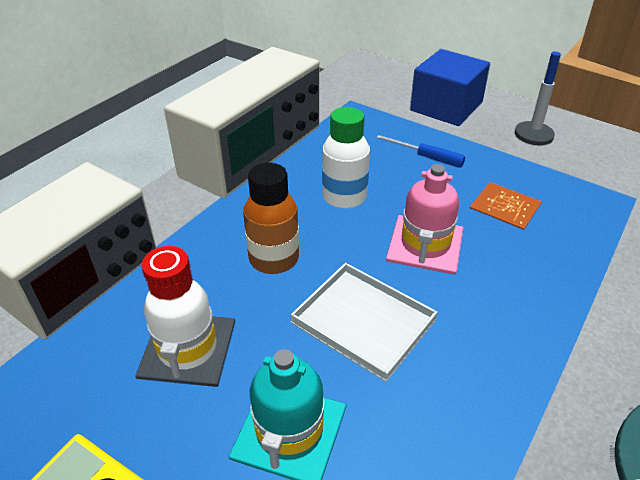

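The red cap top is at scene (411,147) and side (165,262). The tray rim corners are at scene (260,207), (333,242), (299,290), (222,253) and side (346,265), (436,314), (386,376), (292,317). The amber, green, teal and pink bottles and two instrument boxes stand around them.

```bash
python3 - <<'E'
from h import *
np.set_printoptions(precision=4,suppress=True)
S=camera_model("scene");D=camera_model("side")
P=lambda t,s,d,z:print(t,atz(S,s,z),atz(D,d,z))
P("cap",(411,147),(165,262),.168)
P("amber top",(376,247),(269,176),.165)
P("green",(315,366),(348,118),.162)
P("teal",(313,118),(284,357),.15)
for a,b in zip([(333,242),(299,290),(222,253),(260,207)],[(346,265),(436,314),(386,376),(292,317)]):
    print(atz(S,a,.02))
for b in [(346,265),(436,314),(386,376),(292,317)]: print(atz(D,b,.02))
P("box near corner",(482,258),(45,335),.0)
for u in [(520,157),(591,172),(482,258)]: print("box1 top.15/.12",atz(S,u,.12))
A,d=ray(S,(411,147));B,e=ray(D,(165,262))
k=np.linalg.lstsq(np.c_[d,-e],B-A,rcond=None)[0];print("tri",A+k[0]*d,B+k[1]*e)
A,d=ray(S,(376,247));B,e=ray(D,(269,176))
k=np.linalg.lstsq(np.c_[d,-e],B-A,rcond=None)[0];print("tri amber",A+k[0]*d,B+k[1]*e)
# box corner visible both: front-top corner nearest amber
from scipy.spatial.transform import Rotation as Ro
print(Ro.from_quat(get_obs()["ee_rot"]).as_matrix())
E
python3 - <<'E'
import cv2
a=cv2.imread('pics/s0.png')[125:240,360:500];b=cv2.imread('pics/d0.png')[235:350,110:250]
cv2.imwrite('pics/c0.png',cv2.resize(cv2.hconcat([a,b]),None,fx=2.8,fy=2.8,interpolation=cv2.INTER_CUBIC))
E
```

```text
cap [0.6223 0.1983 0.168 ] [0.6202 0.203  0.168 ]
amber top [ 0.638  -0.0091  0.165 ] [0.6282 0.0005 0.165 ]
green [ 0.6309 -0.199   0.162 ] [ 0.6251 -0.1963  0.162 ]
teal [0.4354 0.2184 0.15  ] [0.4356 0.22   0.15  ]
[0.54   0.0679 0.02  ]
[ 0.5267 -0.0442  0.02  ]
[ 0.3699 -0.0321  0.02  ]
[0.3819 0.0867 0.02  ]
[ 0.5227 -0.0389  0.02  ]
[ 0.3677 -0.029   0.02  ]
[0.3743 0.0986 0.02  ]
[0.529  0.0886 0.02  ]
box near corner [0.7943 0.1555 0.    ] [0.8041 0.3016 0.    ]
box1 top.15/.12 [0.7983 0.3043 0.12  ]
box1 top.15/.12 [0.9219 0.3205 0.12  ]
box1 top.15/.12 [0.7834 0.0659 0.12  ]
tri [0.6218 0.2011 0.1653] [0.6224 0.2015 0.1656]
tri amber [ 0.6369 -0.005   0.1589] [ 0.6344 -0.0066  0.1582]
[[-0.9617  0.2742 -0.0007]
 [ 0.2742  0.9617 -0.0018]
 [ 0.0002 -0.0019 -1.    ]]
```

View pics/c0.png

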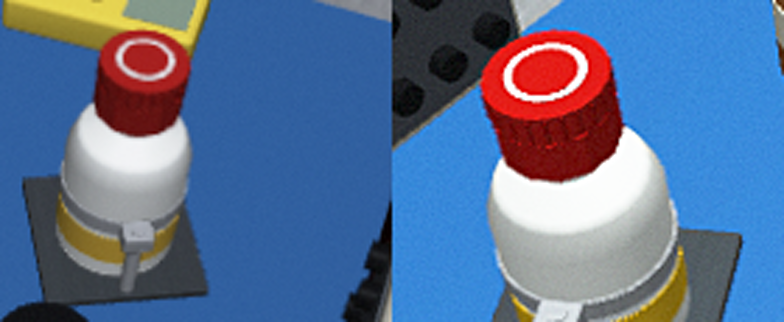

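Request:
arm_command:
  plan:
    - {"jaw": -1,"tx": 0,"ty": 0,"tz": 2.4,"rz": -1}
    - {"jaw": -1,"tx": 2,"ty": -1.3,"tz": 3.2,"rz": -1.8}
    - {"jaw": -1,"tx": 4,"ty": -2.7,"tz": 3.2,"rz": -2.6}
    - {"jaw": -1,"tx": 6,"ty": -4.1,"tz": 3.2,"rz": -3.4}
    - {"jaw": -1,"tx": 8,"ty": -5.5,"tz": 3.2,"rz": -4.2}
    - {"jaw": -1,"tx": 10,"ty": -6.9,"tz": 3.2,"rz": -5}
    - {"jaw": -1,"tx": 12,"ty": -8.3,"tz": 3.2,"rz": -5.8}
    - {"jaw": -1,"tx": 14,"ty": -9.7,"tz": 3.2,"rz": -6.6}
    - {"jaw": -1,"tx": 16,"ty": -11.1,"tz": 3.2,"rz": -7.4}
    - {"jaw": -1,"tx": 17.5,"ty": -12.3,"tz": 3.2,"rz": -7.4}
    - {"jaw": -1,"tx": 18.8,"ty": -13.1,"tz": 3.2,"rz": -7.4}
    - {"jaw": -1,"tx": 18.8,"ty": -13.1,"tz": 3.2,"rz": -7.4}
    - {"jaw": -1,"tx": 18.8,"ty": -13.1,"tz": 3.2,"rz": -7.4}
  grip_force: 40

```text
$.plan[0]: bad value
```

```bash
python3 - <<'E'
from h import *
np.set_printoptions(precision=4,suppress=True)
o=get_obs();m=camera_model("wrist");save("wrist","w0.png")
print(o["t"],o["tool_pos"],o["ee_rot"],o["qpos"],o["wrist_force"])
print(proj(m,[[.621,.201,.168],[.648,.201,.168],[.621,.228,.168],[.594,.201,.168],[.621,.174,.168]]))
np.save("mw.npy",m,allow_pickle=True)
E
```

```text
0.1 [0.1507 0.5285 0.2044] [ 0.1385  0.9904 -0.0009 -0.0002] [ 1.1899  0.0879  1.3721  0.      1.6836 -0.1031] [ 0.7677  0.2529 -0.6925]
[[ 90.0269 897.8819]
 [102.1955 918.1018]
 [121.0071 890.8368]
 [ 77.4513 877.1281]
 [ 59.1346 905.0625]]
```

View pics/w0.png

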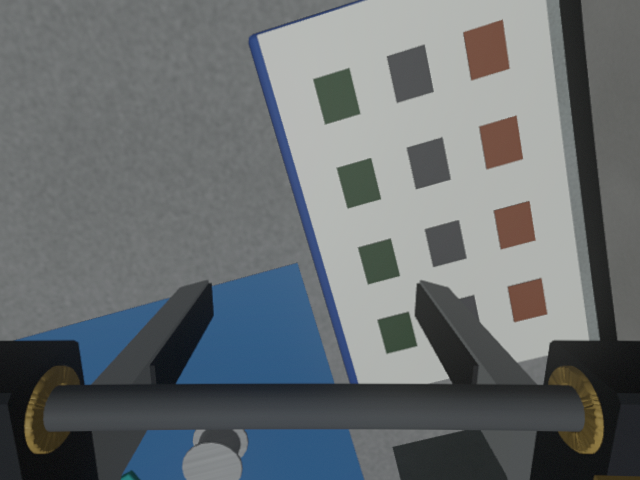

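The move was refused, probably because every field is required, so this is the wrist view from the start pose. It shows a card rack and a metal pole top near (215,450), and no cap. I'll resend with all fields.

Request:
arm_command:
  plan:
    - {"jaw": -1,"tx": 0,"ty": 0,"tz": 2.4,"rx": 0,"ry": 0,"rz": -1}
    - {"jaw": -1,"tx": 2,"ty": -1.3,"tz": 3.2,"rx": 0,"ry": 0,"rz": -1.8}
    - {"jaw": -1,"tx": 4,"ty": -2.7,"tz": 3.2,"rx": 0,"ry": 0,"rz": -2.6}
    - {"jaw": -1,"tx": 6,"ty": -4.1,"tz": 3.2,"rx": 0,"ry": 0,"rz": -3.4}
    - {"jaw": -1,"tx": 8,"ty": -5.5,"tz": 3.2,"rx": 0,"ry": 0,"rz": -4.2}
    - {"jaw": -1,"tx": 10,"ty": -6.9,"tz": 3.2,"rx": 0,"ry": 0,"rz": -5}
    - {"jaw": -1,"tx": 12,"ty": -8.3,"tz": 3.2,"rx": 0,"ry": 0,"rz": -5.8}
    - {"jaw": -1,"tx": 14,"ty": -9.7,"tz": 3.2,"rx": 0,"ry": 0,"rz": -6.6}
    - {"jaw": -1,"tx": 16,"ty": -11.1,"tz": 3.2,"rx": 0,"ry": 0,"rz": -7.4}
    - {"jaw": -1,"tx": 17.5,"ty": -12.3,"tz": 3.2,"rx": 0,"ry": 0,"rz": -7.4}
    - {"jaw": -1,"tx": 18.8,"ty": -13.1,"tz": 3.2,"rx": 0,"ry": 0,"rz": -7.4}
    - {"jaw": -1,"tx": 18.8,"ty": -13.1,"tz": 3.2,"rx": 0,"ry": 0,"rz": -7.4}
    - {"jaw": -1,"tx": 18.8,"ty": -13.1,"tz": 3.2,"rx": 0,"ry": 0,"rz": -7.4}
  grip_force: 40

```text
t: 1.78
tool_pos: [0.6203, 0.2018, 0.2851]
ee_rot: [0.706, 0.708, -0.0, -0.001]
wrist_force: [-0.3, -1.2, 0.8]
finger_gap: 1.002
gripper_force: 0.0
```

```bash
python3 - <<'E'
from h import *
np.set_printoptions(precision=4,suppress=True)
o=get_obs();m=camera_model("wrist");save("wrist","w1.png")
print(o["t"],o["tool_pos"],o["ee_rot"],o["qpos"],o["wrist_force"])
print(proj(m,[[.621,.201,.168],[.648,.201,.168],[.621,.228,.168],[.594,.201,.168],[.621,.174,.168]]))
np.save("mw.npy",m,allow_pickle=True)
E
```

```text
1.775 [0.6203 0.2018 0.2851] [ 0.7065  0.7078 -0.0004 -0.0005] [0.2274 0.3257 0.9328 0.0006 1.8842 0.2258] [-0.3166 -1.2114  0.8339]
[[314.7497 237.0947]
 [351.1598 237.176 ]
 [314.8487 200.9232]
 [278.3476 237.0103]
 [314.6557 271.6685]]
```

View pics/w1.png

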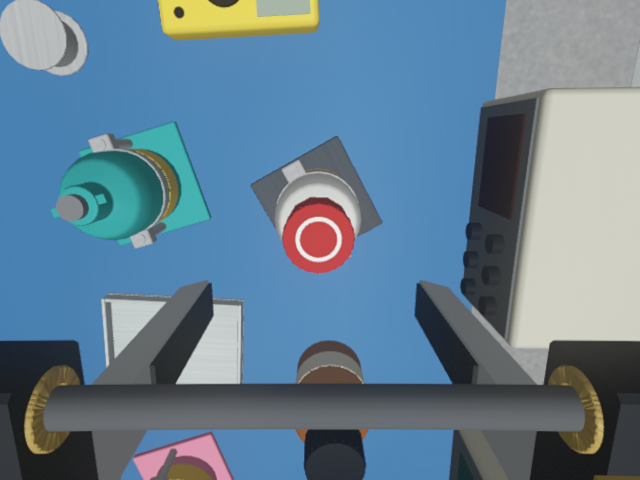

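The cap ring's centre is at (319,240) in the wrist view, against a predicted (315,237). That puts the cap at about (0.6225, 0.200). The fingers are clear on both sides, so I'll descend and grip.

Request:
arm_command:
  plan:
    - {"jaw": -1,"tx": 0.08,"ty": -0.04,"tz": -2,"rx": 0,"ry": 0,"rz": 0}
    - {"jaw": -1,"tx": 0.08,"ty": -0.04,"tz": -4,"rx": 0,"ry": 0,"rz": 0}
    - {"jaw": -1,"tx": 0.08,"ty": -0.04,"tz": -5.2,"rx": 0,"ry": 0,"rz": 0}
    - {"jaw": -1,"tx": 0.08,"ty": -0.04,"tz": -5.7,"rx": 0,"ry": 0,"rz": 0}
    - {"jaw": -1,"tx": 0.08,"ty": -0.04,"tz": -5.7,"rx": 0,"ry": 0,"rz": 0}
    - {"jaw": 1,"tx": 0.08,"ty": -0.04,"tz": -5.7,"rx": 0,"ry": 0,"rz": 0}
    - {"jaw": 1,"tx": 0.08,"ty": -0.04,"tz": -5.7,"rx": 0,"ry": 0,"rz": 0}
    - {"jaw": 1,"tx": 0.08,"ty": -0.04,"tz": -5.7,"rx": 0,"ry": 0,"rz": 0}
    - {"jaw": 1,"tx": 0.08,"ty": -0.04,"tz": -5.7,"rx": 0,"ry": 0,"rz": 0}
    - {"jaw": 1,"tx": 0.08,"ty": -0.04,"tz": -5.7,"rx": 0,"ry": 0,"rz": 0}
    - {"jaw": 1,"tx": 0.08,"ty": -0.04,"tz": -5.7,"rx": 0,"ry": 0,"rz": 0}
  grip_force: 45

```text
t: 3.2
tool_pos: [0.6234, 0.2004, 0.1433]
ee_rot: [0.707, 0.708, 0.001, 0.0]
wrist_force: [1.2, -0.7, 1.4]
finger_gap: 0.565
gripper_force: 45.0
```

Request:
arm_command:
  plan:
    - {"jaw": 1,"tx": 0,"ty": 0,"tz": -0.16,"rx": 0,"ry": 0,"rz": 0}
    - {"jaw": 1,"tx": 0,"ty": 0,"tz": -0.34,"rx": 0,"ry": 0,"rz": 0}
    - {"jaw": 1,"tx": 0,"ty": 0,"tz": -0.34,"rx": 0,"ry": 0,"rz": 0}
    - {"jaw": 1,"tx": 0,"ty": 0,"tz": -0.34,"rx": 0,"ry": 0,"rz": 0}

```text
t: 3.7
tool_pos: [0.6235, 0.2004, 0.1386]
ee_rot: [0.707, 0.708, 0.002, 0.001]
wrist_force: [-2.8, -1.6, 10.9]
finger_gap: 0.565
gripper_force: 45.0
```

Request:
arm_command:
  plan:
    - {"jaw": 1,"tx": 0,"ty": 0,"tz": -0.15,"rx": 0,"ry": 0,"rz": 0}
    - {"jaw": 1,"tx": 0,"ty": 0,"tz": -0.15,"rx": 0,"ry": 0,"rz": 0}
    - {"jaw": 1,"tx": 0,"ty": 0,"tz": -0.15,"rx": 0,"ry": 0,"rz": 0}

```text
t: 4.08
tool_pos: [0.6235, 0.2004, 0.1357]
ee_rot: [0.707, 0.708, 0.002, 0.001]
wrist_force: [-3.9, -1.5, 12.5]
finger_gap: 0.566
gripper_force: 45.0
```

Request:
arm_command:
  plan:
    - {"jaw": 1,"tx": 0,"ty": 0,"tz": 0,"rx": 0,"ry": 0,"rz": 0.5}
    - {"jaw": 1,"tx": 0,"ty": 0,"tz": 0,"rx": 0,"ry": 0,"rz": 1}
    - {"jaw": 1,"tx": 0,"ty": 0,"tz": 0,"rx": 0,"ry": 0,"rz": 1.5}
    - {"jaw": 1,"tx": 0,"ty": 0,"tz": 0,"rx": 0,"ry": 0,"rz": 2}
    - {"jaw": 1,"tx": 0,"ty": 0,"tz": 0,"rx": 0,"ry": 0,"rz": 2.5}
    - {"jaw": 1,"tx": 0,"ty": 0,"tz": 0,"rx": 0,"ry": 0,"rz": 3}
    - {"jaw": 1,"tx": 0,"ty": 0,"tz": 0,"rx": 0,"ry": 0,"rz": 3}

```text
t: 4.95
tool_pos: [0.6248, 0.2012, 0.1363]
ee_rot: [0.499, 0.867, 0.003, 0.003]
wrist_force: [-0.5, -0.6, 13.1]
finger_gap: 0.562
gripper_force: 45.0
```

Request:
arm_command:
  plan:
    - {"jaw": 1,"tx": 0,"ty": 0,"tz": 0,"rx": 0,"ry": 0,"rz": 0.5}
    - {"jaw": 1,"tx": 0,"ty": 0,"tz": 0,"rx": 0,"ry": 0,"rz": 1}
    - {"jaw": 1,"tx": 0,"ty": 0,"tz": 0,"rx": 0,"ry": 0,"rz": 1.5}
    - {"jaw": 1,"tx": 0,"ty": 0,"tz": 0,"rx": 0,"ry": 0,"rz": 2}
    - {"jaw": 1,"tx": 0,"ty": 0,"tz": 0,"rx": 0,"ry": 0,"rz": 2.5}
    - {"jaw": 1,"tx": 0,"ty": 0,"tz": 0,"rx": 0,"ry": 0,"rz": 3}
    - {"jaw": 1,"tx": 0,"ty": 0,"tz": 0,"rx": 0,"ry": 0,"rz": 3.5}
    - {"jaw": 1,"tx": 0,"ty": 0,"tz": 0,"rx": 0,"ry": 0,"rz": 4}
    - {"jaw": 1,"tx": 0,"ty": 0,"tz": 0,"rx": 0,"ry": 0,"rz": 4.5}
    - {"jaw": 1,"tx": 0,"ty": 0,"tz": 0,"rx": 0,"ry": 0,"rz": 5}
    - {"jaw": 1,"tx": 0,"ty": 0,"tz": 0,"rx": 0,"ry": 0,"rz": 5.5}
    - {"jaw": 1,"tx": 0,"ty": 0,"tz": 0,"rx": 0,"ry": 0,"rz": 5.5}
    - {"jaw": 1,"tx": 0,"ty": 0,"tz": 0,"rx": 0,"ry": 0,"rz": 5.5}

```text
t: 6.58
tool_pos: [0.625, 0.2015, 0.1363]
ee_rot: [0.043, 0.999, 0.002, 0.004]
wrist_force: [-0.4, 1.3, 13.2]
finger_gap: 0.565
gripper_force: 45.0
```

Request:
arm_command:
  plan:
    - {"jaw": 1,"tx": 0,"ty": 0,"tz": 0.3,"rx": 0,"ry": 0,"rz": 0}
    - {"jaw": 1,"tx": 0,"ty": 0,"tz": 0.6,"rx": 0,"ry": 0,"rz": 0}
    - {"jaw": 1,"tx": 0,"ty": 0,"tz": 0.9,"rx": 0,"ry": 0,"rz": 0}
    - {"jaw": 1,"tx": 0,"ty": 0,"tz": 1.2,"rx": 0,"ry": 0,"rz": 0}

```text
t: 7.08
tool_pos: [0.622, 0.2002, 0.1598]
ee_rot: [0.043, 0.999, -0.0, -0.002]
wrist_force: [0.5, -0.1, -0.8]
finger_gap: 0.564
gripper_force: 45.0
```

Request:
arm_command:
  plan:
    - {"jaw": 1,"tx": 0,"ty": 0,"tz": 1,"rx": 0,"ry": 0,"rz": 0}
    - {"jaw": 1,"tx": 0,"ty": 0,"tz": 2.2,"rx": 0,"ry": 0,"rz": 0}
    - {"jaw": 1,"tx": 0,"ty": 0,"tz": 3.4,"rx": 0,"ry": 0,"rz": -0.5}
    - {"jaw": 1,"tx": -0.8,"ty": -0.8,"tz": 4,"rx": 0,"ry": 0,"rz": -1.2}
    - {"jaw": 1,"tx": -1.8,"ty": -1.8,"tz": 4,"rx": 0,"ry": 0,"rz": -2}
    - {"jaw": 1,"tx": -2.8,"ty": -2.8,"tz": 4,"rx": 0,"ry": 0,"rz": -2.8}
    - {"jaw": 1,"tx": -3.8,"ty": -3.8,"tz": 4,"rx": 0,"ry": 0,"rz": -3.6}
    - {"jaw": 1,"tx": -4.8,"ty": -4.8,"tz": 4,"rx": 0,"ry": 0,"rz": -4.4}
    - {"jaw": 1,"tx": -5.6,"ty": -5.7,"tz": 4,"rx": 0,"ry": 0,"rz": -5.2}
    - {"jaw": 1,"tx": -6.3,"ty": -6.5,"tz": 4,"rx": 0,"ry": 0,"rz": -6}
    - {"jaw": 1,"tx": -6.8,"ty": -7,"tz": 4,"rx": 0,"ry": 0,"rz": -6.8}
    - {"jaw": 1,"tx": -6.8,"ty": -7,"tz": 4,"rx": 0,"ry": 0,"rz": -7.6}
    - {"jaw": 1,"tx": -6.8,"ty": -7,"tz": 4,"rx": 0,"ry": 0,"rz": -8.4}
    - {"jaw": 1,"tx": -6.8,"ty": -7,"tz": 4,"rx": 0,"ry": 0,"rz": -8.8}
    - {"jaw": 1,"tx": -6.8,"ty": -7,"tz": 4,"rx": 0,"ry": 0,"rz": -8.8}

```text
t: 8.95
tool_pos: [0.4524, 0.0254, 0.2604]
ee_rot: [0.725, 0.689, -0.001, -0.001]
wrist_force: [0.4, 0.5, -0.9]
finger_gap: 0.566
gripper_force: 45.0
```

```bash
python3 - <<'E'
from h import *
np.set_printoptions(precision=4,suppress=True)
o=get_obs();m=camera_model("wrist");a=get_image("wrist");b=get_image("side")
cv2.imwrite("pics/w2.png",cv2.resize(np.hstack([a,b]),(800,300),interpolation=cv2.INTER_AREA)[:,:,::-1])
print(o["t"],o["tool_pos"],o["ee_rot"],o["qpos"],o["wrist_force"],o["finger_gap"])
print("cam",-np.array(m["R"]).T@np.array(m["t"]))
E
```

```text
8.95 [0.4524 0.0254 0.2604] [ 0.7246  0.6891 -0.0005 -0.0005] [-0.0692 -0.1332  1.479  -0.0001  1.7973 -0.019 ] [ 0.4421  0.4898 -0.8836] 0.5663065241403701
cam [0.4564 0.0977 0.4407]
```

View pics/w2.png

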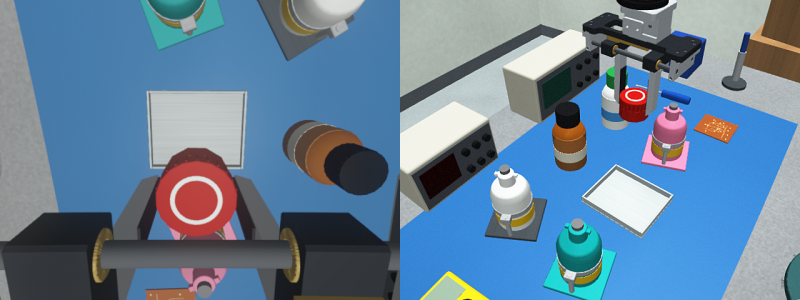

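The red cap is held level and the bottle neck is bare. In the wrist view the tray's rim corners are near full-scale (235,147), (394,147), (387,269), (238,270).

```bash
python3 - <<'E'
from h import *
np.set_printoptions(precision=4,suppress=True)
m=camera_model("wrist")
P=np.array([atz(m,u,.02) for u in [(235,147),(394,147),(387,269),(238,270)]]);print(P,P.mean(0))
E
```

```text
[[ 0.3776  0.0897  0.02  ]
 [ 0.5349  0.0819  0.02  ]
 [ 0.5275 -0.0449  0.02  ]
 [ 0.3681 -0.0381  0.02  ]] [0.452  0.0222 0.02  ]
```

Request:
arm_command:
  plan:
    - {"jaw": 1,"tx": 0,"ty": 0,"tz": -1.5,"rx": 0,"ry": 0,"rz": 0}
    - {"jaw": 1,"tx": 0,"ty": 0,"tz": -3.5,"rx": 0,"ry": 0,"rz": 0}
    - {"jaw": 1,"tx": 0,"ty": 0,"tz": -5.5,"rx": 0,"ry": 0,"rz": 0}
    - {"jaw": 1,"tx": 0,"ty": 0,"tz": -7.5,"rx": 0,"ry": 0,"rz": 0}
    - {"jaw": 1,"tx": 0,"ty": 0,"tz": -8.8,"rx": 0,"ry": 0,"rz": 0}
    - {"jaw": 1,"tx": 0,"ty": 0,"tz": -9.4,"rx": 0,"ry": 0,"rz": 0}
    - {"jaw": 1,"tx": 0,"ty": 0,"tz": -9.5,"rx": 0,"ry": 0,"rz": 0}
    - {"jaw": 1,"tx": 0,"ty": 0,"tz": -9.55,"rx": 0,"ry": 0,"rz": 0}
    - {"jaw": 1,"tx": 0,"ty": 0,"tz": -9.55,"rx": 0,"ry": 0,"rz": 0}
    - {"jaw": 1,"tx": 0,"ty": 0,"tz": -9.55,"rx": 0,"ry": 0,"rz": 0}

```text
t: 10.3
tool_pos: [0.4536, 0.0254, 0.0231]
ee_rot: [0.725, 0.689, 0.001, 0.001]
wrist_force: [-0.1, 0.3, -0.4]
finger_gap: 0.566
gripper_force: 45.0
```

Request:
arm_command:
  plan:
    - {"jaw": 1,"tx": 0,"ty": 0,"tz": -0.08,"rx": 0,"ry": 0,"rz": 0}
    - {"jaw": 1,"tx": 0,"ty": 0,"tz": -0.16,"rx": 0,"ry": 0,"rz": 0}
    - {"jaw": 1,"tx": 0,"ty": 0,"tz": -0.2,"rx": 0,"ry": 0,"rz": 0}
    - {"jaw": 1,"tx": 0,"ty": 0,"tz": -0.2,"rx": 0,"ry": 0,"rz": 0}
    - {"jaw": 1,"tx": 0,"ty": 0,"tz": -0.2,"rx": 0,"ry": 0,"rz": 0}

```text
t: 10.92
tool_pos: [0.4527, 0.0254, 0.0172]
ee_rot: [0.725, 0.689, -0.0, -0.0]
wrist_force: [-1.5, 0.0, 2.6]
finger_gap: 0.566
gripper_force: 45.0
```

Request:
arm_command:
  plan:
    - {"jaw": 1,"tx": 0,"ty": 0,"tz": -0.03,"rx": 0,"ry": 0,"rz": 0}
    - {"jaw": 1,"tx": 0,"ty": 0,"tz": -0.03,"rx": 0,"ry": 0,"rz": 0}
    - {"jaw": -0.2,"tx": 0,"ty": 0,"tz": 0,"rx": 0,"ry": 0,"rz": 0}
    - {"jaw": -0.4,"tx": 0,"ty": 0,"tz": 0,"rx": 0,"ry": 0,"rz": 0}
    - {"jaw": -0.6,"tx": 0,"ty": 0,"tz": 0,"rx": 0,"ry": 0,"rz": 0}
    - {"jaw": -0.6,"tx": 0,"ty": 0,"tz": 0,"rx": 0,"ry": 0,"rz": 0}
    - {"jaw": -0.6,"tx": 0,"ty": 0,"tz": 0,"rx": 0,"ry": 0,"rz": 0}

```text
t: 11.8
tool_pos: [0.4528, 0.0254, 0.0169]
ee_rot: [0.725, 0.689, -0.0, -0.0]
wrist_force: [-0.4, 0.7, 0.5]
finger_gap: 0.799
gripper_force: 0.0
```

Request:
arm_command:
  plan:
    - {"jaw": -0.6,"tx": 0,"ty": 0,"tz": 0.5,"rx": 0,"ry": 0,"rz": 0}
    - {"jaw": -0.6,"tx": 0,"ty": 0,"tz": 1.2,"rx": 0,"ry": 0,"rz": 0}
    - {"jaw": -0.6,"tx": 0,"ty": 0,"tz": 2.5,"rx": 0,"ry": 0,"rz": 0}
    - {"jaw": -0.6,"tx": 0,"ty": 0,"tz": 4.5,"rx": 0,"ry": 0,"rz": 0}
    - {"jaw": -0.6,"tx": 0,"ty": 0,"tz": 6.5,"rx": 0,"ry": 0,"rz": 0}
    - {"jaw": -0.6,"tx": 0,"ty": 0,"tz": 8,"rx": 0,"ry": 0,"rz": 0}
    - {"jaw": -0.6,"tx": 0,"ty": 0,"tz": 8,"rx": 0,"ry": 0,"rz": 0}
    - {"jaw": -0.6,"tx": 0,"ty": 0,"tz": 8,"rx": 0,"ry": 0,"rz": 0}

```text
t: 12.8
tool_pos: [0.4524, 0.0254, 0.2163]
ee_rot: [0.725, 0.689, -0.0, -0.0]
wrist_force: [-0.1, 0.2, -0.3]
finger_gap: 0.803
gripper_force: 0.0
```

```bash
python3 - <<'E'
from h import *
a=get_image("wrist");b=get_image("side")
cv2.imwrite("pics/w3.png",cv2.resize(np.hstack([a,b]),(800,300),interpolation=cv2.INTER_AREA)[:,:,::-1])
E
```

```text
(no output)
```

View pics/w3.png

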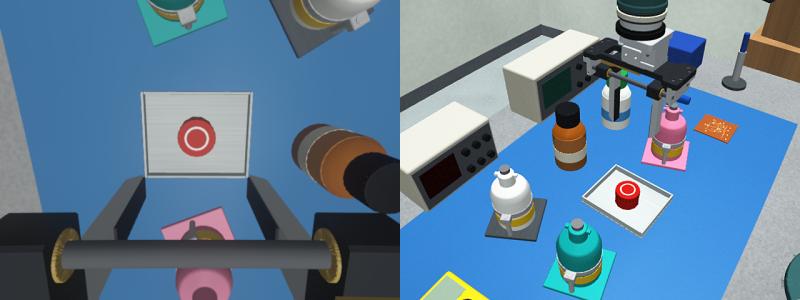

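The cap stands flat and top up in the middle of the tray, at wrist (197,138) and side (627,193). The green-capped bottle is still standing, and the gripper is clear.

```bash
python3 -c "
from workcell import close_job
print(close_job())"
```

```text
the job is handed in; nothing more can be done
None
```

The red cap was pushed down, turned about 85° anticlockwise and lifted off. It is now flat and top up in the tray, with the green-capped bottle untouched, and the job was handed in at about 13 s (verdict not shown).

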